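# Roll down the name band on a coasting turntable

### The job

The aluminium name band round the round yellow housing has just been stuck on and must be pressed home: take the hand roller, push the turntable's steel clamps with it to set the table spinning, either way, at about a turn every three seconds, and while it coasts hold the roller's wheel against the band from the side for ten seconds without a break, following the off-centre rim in and out with a steady press of about 5 N, never leaving it and well under 9 N. Do not ram the housing, race the table, touch the turntable or the housing with the gripper itself or disturb the other things on the bench. Then draw the roller well clear of the housing and finish with it held still in the gripper, off the bench; the table may coast on.

Things in the scene. Friction and masses are not known exactly. Their poses are not given: they have to be found in the camera images.
- turntable: Fixed base of the cast-iron assembly turntable; origin at its underside centre on the bench, z up: the upright spin axis passes through it. On it turns the round deck, 340 mm across, top 60 mm above the bench. Turning mass 18 kg, moment of inertia 0.25 kg m2 nominally (hidden, varies by a sixth). Light ball bearing: the deck loses about 0.02 rad/s each second alone, 0.1 with the roller pressed on.
- deck (a joint): Angle of the turntable deck with all it carries (rad), growing anticlockwise seen from above, no stops: it counts on past full turns. At 0 the deck's and housing's x axis is that of turntable. Speed wanted to start with: 1.7 to 2.2 rad/s either way; it falls as you roll. The housing's +x side, its farthest from the spin axis, shows a small cable gland low on the wall, below the band.
- clamp0 (a point): Top centre of the first of three steel toe clamps standing on the deck at 90, 210 and 330 degrees from its x axis: what to push on, along the rim. Each is a block 32 mm radially (128 to 160 mm from the axis), 34 mm wide along the rim; top 40 mm above the deck, 100 mm above the bench.
- clamp1 (a point): Top centre of the second clamp, 144 mm from the axis.
- clamp2 (a point): Top centre of the third clamp, 144 mm from the axis.
- housing: Round yellow control-station housing, radius 104 mm, clamped on the deck and turning with it; origin at the centre of its underside, 60 mm above the bench. It sits off-centre: the spin axis passes 10 mm from its middle, at x = -10 mm, y = 0 in its own frame. Upright wall 98 mm high (top 158 mm above the bench); switch and buttons on the lid reach 193 mm.
- band (a point): Middle of the name band: on the housing's own axis, 138 mm above the bench, axes of the housing. The bright aluminium band, 26 mm high, runs round the wall, flush with it. Under a roller kept at one place the rim goes in and out by 20 mm each turn; the press slows the deck while the rim moves out and drives it while it moves in. A wheel with its middle at this height clears the clamps by 12 mm.
- roller: Hand roller, about 260 g, 130 mm long, standing upright in the holster, wheel down; origin at the centre of its underside, z up along the handle. Square wooden handle 26 x 26 mm, sides along its x and y, from 66 to 130 mm above the origin; steel spindle and brass ferrule below. Grip the handle from above, TCP about 92 mm above the origin.
- wheel: The roller's hard smooth black wheel (friction about 0.15), free to spin about the handle's axis; origin at its middle, 26 mm above the roller's underside. Barrel-shaped: radius 20 mm at its middle, 16 mm at the ends, 52 mm high. It touches an upright wall with its middle.
- holster: Steel holster, fixed: square pocket 44 x 44 mm inside, rim 44 mm above the bench, floor 6 mm above the bench; origin at its underside centre, sides along its x and y. The roller stands in it and lifts straight out. It may be left or right of the turntable.
- parts_box: Bystander: small open blue box of green terminals, 85 x 85 x 45 mm, fixed, on the other side of the turntable from the holster. Origin at its underside centre.
- screwdriver: Bystander: screwdriver lying on the bench. Leave alone.
- cam_switch: Bystander: upright cam switch, black and yellow, 52 mm across, 60 mm high; origin at its underside. Leave alone.
- bottle: Bystander: steel drinks bottle, 68 mm across, 210 mm high; origin at its underside. Leave alone.
- terminal: Bystander: loose green terminal block, 50 x 24 x 32 mm; origin at its underside. Leave alone.
- drill: Bystander: cordless drill standing on its battery, 210 mm high; origin at its underside. Leave alone.
Not all that is in view belongs to the job. Of the things that look like the holster, take the one that is farthest to the robot's right at the start.

How it is judged:
On the way, in this order (a step that is already met when the one before it is completed fails the run):
1. the roller is in the gripper and the turntable coasts freely, faster than 1 rad/s, nothing touching deck or housing (contact force between roller and the fingers above 1 N and contact force between turntable and roller below 0.05 N and (velocity of joint deck above 1 rad/s or velocity of joint deck below -1 rad/s)), for 0.2 s.
2. the wheel presses on the band with 2 to 9 N for 9 s without a break while the table turns faster than 0.7 rad/s (a full turn at least) (contact force between wheel and housing between 2 and 9 N and z of wheel in the frame of housing between 0.062 and 0.092 m and (velocity of joint deck above 0.7 rad/s or velocity of joint deck below -0.7 rad/s)), for 9 s.
At the end, for the whole second after the job is handed in: the roller is held still in the gripper, its wheel more than 70 mm above the bench and carried by nothing else, and clear of the band: more than 155 mm from the spin axis or higher than 200 mm (contact force between roller and the fingers above 1 N and distance between roller and the grasp point below 0.14 m and height (world z) of wheel above 0.07 m and contact force between roller and turntable below 0.05 N and contact force between roller and holster below 0.05 N and linear speed of roller below 0.05 m/s and (horizontal distance between wheel and turntable above 0.155 m or height (world z) of wheel above 0.2 m)); the arm keeps its last pose, push and grip.
It fails at once if the roller is rammed into the housing (over 18 N) (contact force between roller and housing above 18 N).
It fails at once if the table races (over 3.2 rad/s) (velocity of joint deck above 3.2 rad/s or velocity of joint deck below -3.2 rad/s).
It fails at once if the gripper itself touches the turntable or the housing (contact force between any of the arm, the fingers and turntable above 1 N).
It fails at once if a bystander is disturbed (distance of any of screwdriver, cam_switch, bottle, terminal, drill from where it was at the start of the episode above 0.03 m).
It also fails if it takes over 64 s, if anything falls off the work surface, if the arm or the gripper's body presses on something with over 40 N, if the wrist force passes 120 N, or if a joint passes its speed limit or range.

### The arm

A 6-joint arm with a two-finger parallel gripper is mounted at the origin on the work surface. World frame = base frame: x ahead of the robot, y to its left, z up, the work surface at z = 0. Lengths are in m, angles in rad, forces in N, time in s.
With the tool pointing down it reaches from about 0.375 to 0.975 m from the base axis. Payload 3.8 kg.
Tool frame: the origin (TCP) lies between the finger pads, 19 mm behind the fingertips; this is the grasp point; z points along the fingers, y is the line along which they close (so a half turn about z gives the same grasp; the last joint's range is limited). The gripper opens to 85 mm and grips with 20 to 120 N. Pads are 22 mm wide; open, the fingers measure 114 mm over their backs; the gripper's body (76 mm by 85 mm) begins 54 mm behind the grasp point. The pads swing forward as they close: fully open they stand 13 mm farther back than shut.
Start: joints at [1.186, 0.264, 1.604, -0, 1.274, -0.037], TCP at [0.23, 0.635, 0.25] pointing down, gripper open.
Joint ranges: [-2.63, 2.63], [-0.94, 2.18], [0.31, 2.57], [-1.31, 4.45], [0, 2.66], [-2.55, 2.55]. Speed limits (rad/s): [2.57, 2.57, 3.14, 3.14, 3.14, 3.14].

### API

Orientations are given as a rotation vector (axis times angle).
In Python, from workcell import * gives the robot as it stands. The module is installed in compiled form; this text tells all that it offers.
- The arm moves only by the tool apply_moves, never from a script. Its arguments are lists of equal length, an entry for each row: "fingers": the opening, from 0 (shut) to 1 (fully open); "travel": the shift along the tool's x, y, z normalised to -1 to 1, where 1 is 0.05 m, a list of three; "rotation": the turn, a rotation vector about the tool's x, y, z normalised to -1 to 1, where 1 is 6 degrees, a list of three. In form: {"fingers": [fingers, ...], "travel": [[dx, dy, dz], ...], "rotation": [[ax, ay, az], ...]}. A call has 1 to 12 rows; each row shifts and turns the commanded pose from where the row before left it, along the tool's axes as they then stand; what a row does not reach is not made up. A row lasts 1/10 s, in which the tool goes at most 50 mm and 8.59 degrees, less where a joint would pass 70% of its speed; a pose out of reach is approached as far as the arm can. A call with a number of a shift or a turn outside -1 to 1 is refused whole. A call with a gripper value outside its range is refused whole. The fingers move at their own pace and stop on an object; "newtons" is the grip in N (left out, the last holds). Time passes only in rows, so rows that do not move let the fingers close. It gives the time, the measured TCP pose, the force, the opening and the grip force at its end, in the units of the state.
- read_state(): the state, without advancing time (a new reading comes with each control period).
- read_camera(name): name is "scene" or "top" or "wrist"; returns a dict with "image" (420x560x3 uint8, red, green, blue), "fx", "fy", "cx", "cy" (pixels), "extrinsics" (4x4, takes a point from world to camera coordinates). Camera axes: x right, y down, z forward; pixel columns grow to the right and rows downward; lengths in m; the calibration is good to about 2 mm. A picture is of the moment at which its call begins. There is no depth.
- finish_job(): hands the job in; it is judged then, once.
Trained networks look in the newest picture that a camera, given by its name, has taken for a name from the list of things; names that differ only in an ending like _2 or _b are one class to them, and where a whole thing is asked for, a point or a joint stands for the part that bears it (a point fixed in the world has none). Each returns a list of dicts, best first, with "p" (0 to 1); they miss things now and then, are a little off and sometimes report something else, mostly with a low value. They report only what shows in the picture. A call takes as long as a camera call. They do not tell look-alikes from the thing itself.
- regions_of(camera, name): "mask" (420x560 bool, what is visible of it) and "bbox" ([left, top, width, height] in pixels, round what is visible of it).
- tip_of(camera, name): "location" ([column, row] in pixels: a listed point, or the origin of a listed thing).
The state is a dict: "time": time; "q": joint angles; "joint_vel": joint speeds; "joint_torque": joint torques, N m; "tool_pos": TCP position; "tcp_rot": TCP orientation; "wrist_force": force on the tool from outside, world axes, zero at the start; "torque": the same for the moment, N m; "width": opening from 0.0 (shut) to 1.0 (fully open); "grip_force": force on a finger pad.
Only numpy, scipy, OpenCV 4.12 (cv2) and the standard library are available. Lean on these libraries where they do the work, as an engineer would, in place of code of your own. Each camera call takes 0.05 s, during which the arm holds its last target. There are 200 camera calls.

## Working session

There is one attempt and no reset: what is moved stays moved. The work goes in short steps, Python scripts to look and compute and a tool call to move; the robot and the scene stay as the last step left them, time stands still between calls to the robot, and variables do not carry over. Pictures are saved under pics/ and viewed, at most 10 in all, crops included, and the job is handed in when it is done.

Besides the shell and the picture viewer there is one more tool, called after "Call:" as name(argument=value, ...) on one line, values as JSON. apply_moves: Moves the arm, as the interface text tells. Scaled input: -1 to 1 covers 0.05 m each way for a shift and 6 degrees each way for a turn. Its arguments: {"type":"object","properties":{"fingers":{"type":"array","items":{"type":"number"}},"travel":{"type":"array","items":{"type":"array","items":{"type":"number"}}},"rotation":{"type":"array","items":{"type":"array","items":{"type":"number"}}},"newtons":{"type":"number"}},"required":["fingers","travel","rotation"]}

```bash
mkdir -p pics; cat > h.py <<'E'
from workcell import *
import numpy as np, cv2
from scipy.spatial.transform import Rotation as R
def ray(c,px):
    E=np.array(c["extrinsics"]);Rm=E[:3,:3];t=E[:3,3]
    d=Rm.T@np.array([(px[0]-c["cx"])/c["fx"],(px[1]-c["cy"])/c["fy"],1.]);return -Rm.T@t,d
def atz(c,px,z):
    o,d=ray(c,px);return (o+d*(z-o[2])/d[2])
def proj(c,P):
    E=np.array(c["extrinsics"]);p=E[:3,:3]@P+E[:3,3];return np.array([c["fx"]*p[0]/p[2]+c["cx"],c["fy"]*p[1]/p[2]+c["cy"]])
E
python3 - <<'E'
from h import *
s=read_state();print(s)
H=dict(turntable=0,clamp0=.1,clamp1=.1,clamp2=.1,housing=.06,band=.138,roller=.006,wheel=.032,holster=0,parts_box=0,screwdriver=0,cam_switch=0,bottle=0,terminal=0,drill=0)
for n in("scene","top"):
    c=read_camera(n);cv2.imwrite(f"pics/{n}0.png",c["image"][:,:,::-1])
    print(n,"cam at",ray(c,(0,0))[0].round(3))
    for k,z in H.items():
        try:
            for d in tip_of(n,k)[:4]: print(k,round(d["p"],2),np.round(d["location"],1),atz(c,d["location"],z).round(3)[:2])
        except Exception as e: print(k,e)
E
```

```text
{'time': 0.0, 'q': array([ 1.18609780e+00,  2.64752902e-01,  1.60541724e+00,  3.10331422e-05,
        1.27368118e+00, -3.68732276e-02]), 'joint_vel': array([ 0.00095525,  0.00047644, -0.00060496, -0.00143411, -0.00038151,
        0.0006988 ]), 'joint_torque': array([ 1.77752969e-03, -5.15097249e+01, -3.67324054e+01,  5.34685341e-06,
        1.26413174e-02, -2.31270866e-05]), 'tool_pos': array([0.2297877 , 0.63393421, 0.24863879]), 'tcp_rot': array([-0.54353967, -3.09370422,  0.00345907]), 'wrist_force': array([-0.58238605, -0.29449033,  0.83147483]), 'torque': array([ 0.02519192, -0.01687826,  0.01576102]), 'grip_force': 0.0, 'width': 1.0025873265242324}
scene cam at [ 1.195 -0.989  0.96 ]
turntable 0.69 [299.1 253.5] [ 0.58  -0.032]
clamp0 0.8 [256.6 246. ] [ 0.532 -0.169]
clamp0 0.75 [279.7 338.7] [ 0.765 -0.397]
clamp0 0.73 [348.3 243. ] [ 0.731 -0.022]
clamp0 0.3 [387.7 204.5] [0.741 0.205]
clamp1 0.8 [256.6 246. ] [ 0.532 -0.169]
clamp1 0.75 [279.7 338.7] [ 0.765 -0.397]
clamp1 0.73 [348.3 243. ] [ 0.731 -0.022]
clamp1 0.3 [387.7 204.5] [0.741 0.205]
clamp2 0.8 [256.6 246. ] [ 0
[... 1211 characters left out ...]
mp2 0.35 [277.3 173.4] [ 0.574 -0.048]
housing 0.66 [273.8 172.9] [ 0.586 -0.037]
band 0.75 [156.3 202. ] [0.476 0.307]
band 0.6 [272.3 168.4] [ 0.58  -0.033]
band 0.25 [274.8 174.5] [ 0.562 -0.04 ]
roller 0.49 [159.4 205. ] [0.489 0.333]
wheel 0.57 [156.4 204.7] [0.485 0.336]
holster 0.89 [158.3 202.5] [0.498 0.339]
holster 0.81 [133.4 288.1] [0.223 0.403]
holster 0.7 [119.3 234.7] [0.391 0.459]
holster 0.3 [161.2 146.8] [0.686 0.34 ]
parts_box 0.77 [364.7 204.3] [ 0.498 -0.333]
screwdriver 0.66 [114.6 175.4] [0.587 0.488]
cam_switch 0.62 [161.8 144.7] [0.694 0.338]
bottle 0.56 [410.  159.8] [ 0.649 -0.486]
terminal 0.51 [360.5 142.3] [ 0.708 -0.324]
drill 0.93 [443.2 214.9] [ 0.466 -0.585]
```

View pics/top0.png

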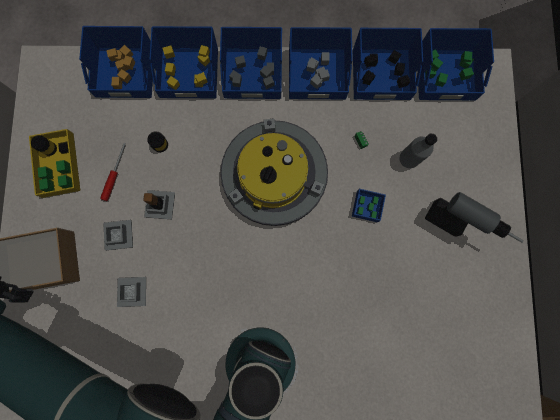

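View pics/scene0.png

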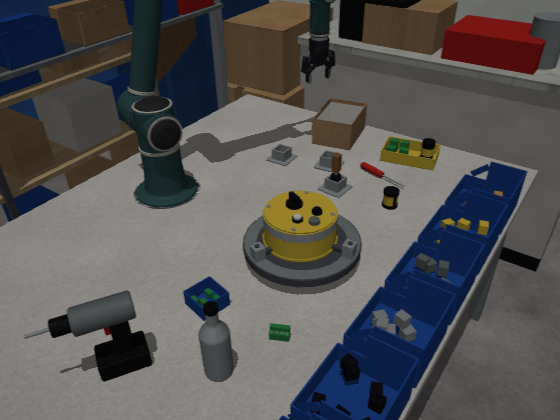

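The top view shows the roller in the holster near (157,202), the deck centred near (273,173) with clamps at (269,127), (235,196) and (318,188), and the gland near (257,207). I'll refine these with masks and two-camera rays.

```bash
python3 - <<'E'
from h import *
s=read_state();print(R.from_rotvec(s["tcp_rot"]).as_matrix().round(3))
c=read_camera("top");im=c["image"]
from scipy.optimize import least_squares
def fit(P,r):
    f=lambda v:np.hypot(P[:,0]-v[0],P[:,1]-v[1])-(v[2] if len(v)>2 else r)
    a=least_squares(f,[.58,-.035],loss="soft_l1",f_scale=.002);b=least_squares(f,[.58,-.035,r],loss="soft_l1",f_scale=.002)
    return a.x.round(4),b.x.round(4)
for k,z,r in(("turntable",.06,.17),("housing",.158,.104)):
    for d in regions_of("top",k)[:1]:
        m=d["mask"].astype(np.uint8);print(k,d["p"],d["bbox"])
        h=cv2.convexHull(np.vstack(cv2.findContours(m,0,cv2.CHAIN_APPROX_NONE)[0]))[:,0]
        P=np.array([atz(c,p,z)[:2] for p in h]);print(fit(P,r))
# yellow lid
hsv=cv2.cvtColor(im,cv2.COLOR_RGB2HSV)
m=((hsv[...,0]>18)&(hsv[...,0]<34)&(hsv[...,1]>140)&(hsv[...,2]>90)).astype(np.uint8);m[:,:225]=0;m[:,325:]=0;m[:110]=0;m[235:]=0
h=cv2.convexHull(np.vstack(cv2.findContours(m,0,cv2.CHAIN_APPROX_NONE)[0]))[:,0]
P=np.array([atz(c,p,.158)[:2] for p in h]);print("yellow",fit(P,.104))
for k in("roller","holster","wheel"):
    for d in regions_of("top",k)[:4]:
        print(k,round(d["p"],2),d["bbox"])
cv2.imwrite("pics/crop1.png",np.hstack([cv2.resize(im[185:225,135:185],None,fx=8,fy=8,interpolation=2),cv2.resize(im[112:232,213:333],(320,320),interpolation=2)])[:,:,::-1])
E
```

```text
[[-0.94   0.341  0.   ]
 [ 0.341  0.94  -0.   ]
 [-0.    -0.    -1.   ]]
turntable 0.78 [219.7, 120.0, 108.5, 106.3]
(array([ 0.5906, -0.0368]), array([ 0.5902, -0.0371,  0.1688]))
housing 0.75 [234.5, 131.8, 72.8, 75.7]
(array([ 0.5749, -0.0318]), array([ 0.5715, -0.0329,  0.1091]))
yellow (array([ 0.5765, -0.0336]), array([ 0.5727, -0.0327,  0.1082]))
roller 0.56 [141.3, 190.5, 21.7, 16.4]
holster 0.91 [146.4, 187.7, 29.7, 32.7]
holster 0.8 [119.5, 273.8, 25.7, 28.5]
holster 0.79 [104.7, 223.2, 28.9, 28.4]
wheel 0.45 [151.9, 201.1, 13.4, 6.7]
```

View pics/crop1.png

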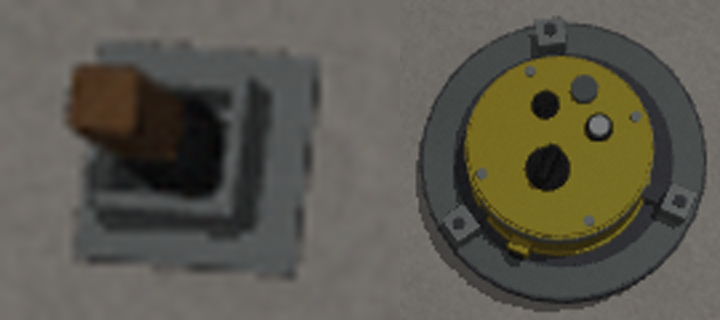

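The crop shows the handle top at full-image pixel (148.4,197.4) and the gland at about 155° in world. The holster is turned roughly −4°. That puts the axis near (0.590,−0.037).

```bash
python3 - <<'E'
from h import *
c=read_camera("top")
p=atz(c,(148.4,197.4),.136);print("handle top",p)
# holster base corners from crop
q=lambda x,y:atz(c,(135+x/8-.5+.06,185+y/8-.5+.06),0.003)[:2]
for a in((75,258),(295,275),(318,58),(98,42)):print(q(*a))
s=read_state();M=R.from_rotvec(s["tcp_rot"])
T=R.from_matrix(np.c_[[-1,0,0],[0,1,0],[0,0,-1]].T)
print((M.inv().apply(np.array([p[0],p[1],.25])-s["tool_pos"])/.05).round(2),s["tool_pos"])
E
```

```text
handle top [0.48938721 0.33118269 0.136     ]
[0.44999189 0.38216854]
[0.44394032 0.29275063]
[0.5333335  0.28774659]
[0.53914012 0.37807422]
[-6.94 -3.94 -0.  ] [0.23004402 0.63458065 0.24996658]
```

Call:
apply_moves(fingers=[1,1,1,1,1,1,1,1,1,1,1,1], travel=[[-0.69,-0.39,0],[-0.69,-0.39,0],[-0.69,-0.39,0],[-0.69,-0.39,0],[-0.69,-0.39,0],[-0.69,-0.39,0],[-0.69,-0.39,0],[-0.69,-0.39,0],[-0.69,-0.39,0],[0,0,0],[0,0,0],[0,0,0]], rotation=[[0,0,0],[0,0,0],[0,0,0],[0,0,0],[0,0,0],[0,0,0],[0,0,0],[0,0,0],[0,0,0],[0,0,-1],[0,0,-1],[0,0,-0.7]], newtons=100)

```text
time: 3.15
tool_pos: [0.4626, 0.3632, 0.2501]
tcp_rot: [0.098, 3.14, 0.0]
wrist_force: [0.8, 0.2, -0.9]
width: 0.999
grip_force: 0.0
```

```bash
python3 - <<'E'
from h import *
c=read_camera("wrist");cv2.imwrite("pics/w1.png",c["image"][:,:,::-1]);print(ray(c,(0,0))[0])
print("tcp px",proj(c,read_state()["tool_pos"]))
for p in ((.490,.332,.136),(.4916,.3352,.044)):print(proj(c,np.array(p)))
print(read_state()["tool_pos"],R.from_rotvec(read_state()["tcp_rot"]).as_matrix().round(4))
E
```

```text
[0.38056619 0.36757111 0.37487568]
tcp px [282.11041618 306.96771381]
[238.37024054 250.49424586]
[252.21708983 209.68962136]
[0.46246327 0.36340403 0.25009594] [[-9.982e-01  6.010e-02  1.000e-04]
 [ 6.010e-02  9.982e-01  2.000e-04]
 [-1.000e-04  2.000e-04 -1.000e+00]]
```

View pics/w1.png

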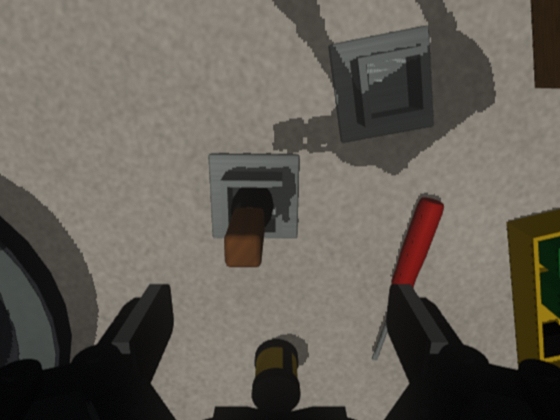

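The wrist view shows the handle's top face at about (244,251), the holster base at (210–299,153–240) and the cam switch at (277,375). The handle looks about 3 mm to the +y side of the first estimate.

```bash
python3 - <<'E'
from h import *
im=cv2.imread("pics/w1.png");print(im[240:268:4,244],im[252,222:268:3])
c=read_camera("wrist")
for q in((244.5,251),(226,266),(262,266)):print(atz(c,q,.136))
for q in((210,155),(299,153),(298,238),(214,238)):print(atz(c,q,0.004))
s=read_state();M=R.from_rotvec(s["tcp_rot"]);p=atz(c,(244.5,251),.136);p[2]=.25
print(M.inv().apply(p-s["tool_pos"])/.05)
E
```

```text
[[32 54 85]
 [34 59 92]
 [31 56 88]
 [31 54 85]
 [33 53 82]
 [32 54 84]
 [31 52 81]] [[123 133 139]
 [ 39  54  76]
 [ 32  55  83]
 [ 33  55  86]
 [ 34  57  87]
 [ 35  59  92]
 [ 34  58  91]
 [ 32  54  86]
 [ 34  55  85]
 [ 30  52  82]
 [ 33  53  82]
 [ 32  53  81]
 [ 28  42  62]
 [ 33  39  46]
 [120 129 135]
 [121 129 137]]
[0.49055654 0.33648836 0.136     ]
[0.5013455  0.32240455 0.136     ]
[0.50288202 0.34776518 0.136     ]
[0.44535784 0.29464364 0.004     ]
[0.44869651 0.38273501 0.004     ]
[0.53971412 0.37768146 0.004     ]
[0.53429385 0.28820105 0.004     ]
[-0.59823212 -0.5032526   0.00128967]
```

Call:
apply_moves(fingers=[1,1,1,1,1,1,0,0,0,0,0,0], travel=[[-0.59,-0.53,0],[0,0,0.8],[0,0,0.8],[0,0,0.8],[0,0,0.6],[0,0,0],[0,0,0],[0,0,0],[0,0,0],[0,0,0],[0,0,0],[0,0,0]], rotation=[[0,0,0],[0,0,0],[0,0,0],[0,0,0],[0,0,0],[0,0,0],[0,0,0],[0,0,0],[0,0,0],[0,0,0],[0,0,0],[0,0,0]], newtons=100)

```text
time: 4.45
tool_pos: [0.4912, 0.3362, 0.1022]
tcp_rot: [0.102, 3.137, 0.003]
wrist_force: [-0.8, -0.1, 6.1]
width: 0.297
grip_force: 98.0
```

Call:
apply_moves(fingers=[0,0,0,0,0,0,0,0,0,0,0,0], travel=[[0,0,-0.75],[0,0,-0.75],[0,0,-0.75],[0,0,-0.75],[-0.34,-0.86,0],[-0.34,-0.86,0],[-0.34,-0.86,0],[-0.34,-0.86,0],[-0.34,-0.86,0],[0,0,0.85],[0,0,0.85],[0,0,0]], rotation=[[0,0,0],[0,0,0],[0,0,0],[0,0,0],[0,0,0],[0,0,0],[0,0,0],[0,0,0],[0,0,0],[0,0,0],[0,0,0],[0,0,0]])

```text
time: 5.65
tool_pos: [0.5559, 0.1138, 0.1586]
tcp_rot: [-0.104, -3.128, 0.004]
wrist_force: [-0.4, -1.0, -2.5]
width: 0.287
grip_force: 99.4
```

```bash
python3 - <<'E'
from h import *
c=read_camera("scene");im=c["image"]
print(read_state()["tool_pos"],read_state()["wrist_force"])
for k,z in(("clamp0",.1),("wheel",.09)):
    for d in tip_of("scene",k)[:4]: print(k,round(d["p"],2),np.round(d["location"],1),atz(c,d["location"],z).round(3)[:2])
A=np.array([.590,-.037])
for ps in (150,155,160):
    for a in(90,210,330):
        t=np.radians(ps+a);print(ps,a,proj(c,np.r_[A+.144*np.array([np.cos(t),np.sin(t)]),.1]).round(1))
cv2.imwrite("pics/s2.png",cv2.resize(im[120:300,210:400],None,fx=4,fy=4,interpolation=2)[:600,:,::-1])
E
```

```text
[0.55771287 0.11453085 0.16176882] [ 0.09376988  0.74753241 -3.03803652]
clamp0 0.95 [349.1 241. ] [ 0.729 -0.013]
clamp0 0.91 [255.8 249.3] [ 0.538 -0.182]
wheel 0.27 [300.8 255.5] [ 0.646 -0.126]
150 90 [254.3 242.8]
150 210 [346.5 246.4]
150 330 [303.6 199.9]
155 90 [256.3 245.3]
155 210 [348.6 243.9]
155 330 [299.5 199.8]
160 90 [258.7 247.8]
160 210 [350.2 241.3]
160 330 [295.4 200. ]
```

View pics/s2.png

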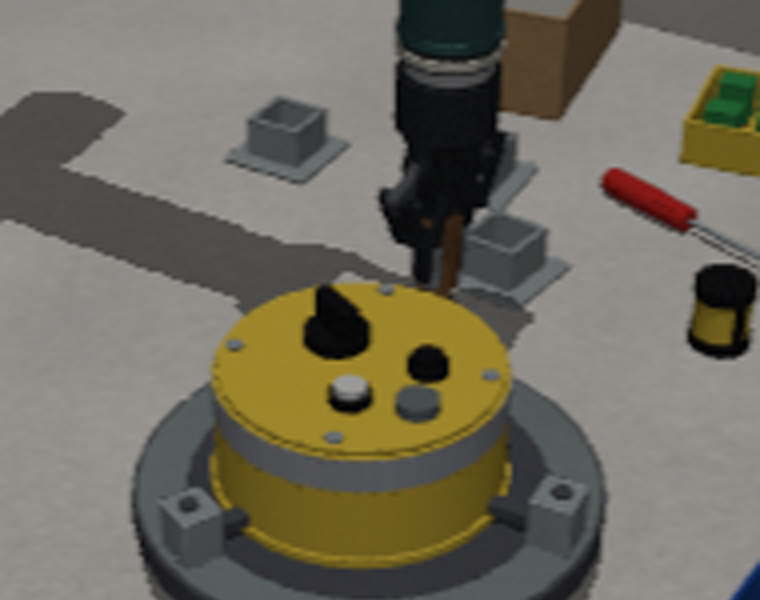

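The crop shows the arm holding the roller upright behind the housing at about (452,260). Clamp tops are at (257.5,245.7) and (350.2,242.5) in the full image, so the deck x axis is near 157°.

```bash
python3 - <<'E'
from h import *
s=read_state();print(s["time"],s["tool_pos"],s["wrist_force"],s["tcp_rot"],s["joint_vel"].round(3))
# arc plan: world deltas -> tool units
M=R.from_rotvec([-.104,-3.138,0]);A=np.array([.590,-.037]);r=.156
P=s["tool_pos"][:2];th0=np.arctan2(*(P-A)[::-1]);print(np.degrees(th0),np.hypot(*(P-A)))
th=th0;w=0;rows=[];prev=P
for k in range(20):
    w=min(w+.13,2.1);th+=w*.1
    Q=A+r*np.array([np.cos(th),np.sin(th)])
    d=M.inv().apply(np.r_[Q-prev,0])/.05;rows.append([k,round(np.degrees(th),1),round(w,2)]+[round(float(x),2) for x in d[:2]]);prev=Q
for q in rows:print(q)
E
```

```text
5.8 [0.56108962 0.11563645 0.16611726] [ 0.01743603  1.39318701 -1.90905848] [1.01575808e-01 3.13938536e+00 2.18887437e-04] [ 0.006 -0.02  -0.032 -0.    -0.007 -0.001]
100.72516024248684 0.15535024152151544
[0, np.float64(101.5), 0.13, 0.04, 0.0]
[1, np.float64(103.0), 0.26, 0.08, -0.02]
[2, np.float64(105.2), 0.39, 0.12, -0.04]
[3, np.float64(108.2), 0.52, 0.15, -0.06]
[4, np.float64(111.9), 0.65, 0.19, -0.08]
[5, np.float64(116.4), 0.78, 0.21, -0.11]
[6, np.float64(121.6), 0.91, 0.24, -0.15]
[7, np.float64(127.5), 1.04, 0.25, -0.2]
[8, np.float64(134.2), 1.17, 0.26, -0.26]
[9, np.float64(141.7), 1.3, 0.25, -0.32]
[10, np.float64(149.9), 1.43, 0.23, -0.38]
[11, np.float64(158.8), 1.56, 0.18, -0.45]
[12, np.float64(168.5), 1.69, 0.11, -0.51]
[13, np.float64(178.9), 1.82, 0.02, -0.57]
[14, np.float64(190.1), 1.95, -0.09, -0.6]
[15, np.float64(202.0), 2.08, -0.22, -0.61]
[16, np.float64(214.1), 2.1, -0.34, -0.56]
[17, np.float64(226.1), 2.1, -0.45, -0.47]
[18, np.float64(238.1), 2.1, -0.54, -0.37]
[19, np.float64(250.2), 2.1, -0.61, -0.25]
```

```bash
python3 - <<'E'
from h import *
s=read_state()
M=R.from_rotvec([.1025,3.1399,0]);A=np.array([.590,-.037])
P=s["tool_pos"][:2];th=np.arctan2(*(P-A)[::-1]);prev=P
ws=[.5,.5,.5,.3,.3]+list(np.arange(.3,2.05,.15))+[2.0,2.02,1.5,.9,.4,0]
for k,w in enumerate(ws):
    th+=w*.1;r=.157+max(0,k-18)*.02
    Q=A+r*np.array([np.cos(th),np.sin(th)])
    d=M.inv().apply(np.r_[Q-prev,0])/.05;print(k,np.degrees(th).round(1),round(w,2),d[:2].round(2),Q.round(3));prev=Q
E
```

```text
0 103.6 0.5 [ 0.16 -0.01] [0.553 0.116]
1 106.5 0.5 [ 0.15 -0.05] [0.546 0.114]
2 109.3 0.5 [ 0.15 -0.06] [0.538 0.111]
3 111.0 0.3 [ 0.09 -0.04] [0.534 0.11 ]
4 112.8 0.3 [ 0.08 -0.04] [0.529 0.108]
5 114.5 0.3 [ 0.08 -0.04] [0.525 0.106]
6 117.1 0.45 [ 0.12 -0.07] [0.519 0.103]
7 120.5 0.6 [ 0.16 -0.1 ] [0.51  0.098]
8 124.8 0.75 [ 0.19 -0.14] [0.5   0.092]
9 129.9 0.9 [ 0.21 -0.19] [0.489 0.083]
10 136.0 1.05 [ 0.23 -0.24] [0.477 0.072]
11 142.8 1.2 [ 0.23 -0.3 ] [0.465 0.058]
12 150.6 1.35 [ 0.21 -0.37] [0.453 0.04 ]
13 159.2 1.5 [ 0.17 -0.44] [0.443 0.019]
14 168.6 1.65 [ 0.11 -0.51] [ 0.436 -0.006]
15 178.9 1.8 [ 0.02 -0.56] [ 0.433 -0.034]
16 190.1 1.95 [-0.09 -0.6 ] [ 0.435 -0.065]
17 201.6 2.0 [-0.21 -0.59] [ 0.444 -0.095]
18 213.1 2.02 [-0.33 -0.54] [ 0.459 -0.123]
19 221.7 1.5 [-0.03 -0.64] [ 0.458 -0.155]
20 226.9 0.9 [ 0.02 -0.52] [ 0.455 -0.181]
21 229.2 0.4 [ 0.12 -0.42] [ 0.448 -0.201]
22 229.2 0 [ 0.24 -0.32] [ 0.435 -0.216]
```

Call:
apply_moves(fingers=[0,0,0,0,0,0,0,0,0,0,0,0], travel=[[0.16,-0.01,0],[0.15,-0.05,0],[0.15,-0.06,0],[0.09,-0.04,0],[0.08,-0.04,0],[0.08,-0.04,0],[0.12,-0.07,0],[0.16,-0.1,0],[0.19,-0.14,0],[0.21,-0.19,0],[0.23,-0.24,0],[0.23,-0.3,0]], rotation=[[0,0,0],[0,0,0],[0,0,0],[0,0,0],[0,0,0],[0,0,0],[0,0,0],[0,0,0],[0,0,0],[0,0,0],[0,0,0],[0,0,0]], newtons=110)

```text
time: 7.0
tool_pos: [0.4627, 0.0566, 0.1647]
tcp_rot: [-0.101, -3.139, 0.0]
wrist_force: [0.3, 0.5, -3.5]
width: 0.287
grip_force: 108.3
```

Call:
apply_moves(fingers=[0,0,0,0,0,0,0,0,0,0,0], travel=[[0.21,-0.37,0],[0.17,-0.44,0],[0.11,-0.51,0],[0.02,-0.56,0],[-0.09,-0.6,0],[-0.21,-0.59,0],[-0.33,-0.54,0],[0,-0.5,0],[0.1,-0.4,0],[0.2,-0.25,0],[0.1,-0.1,0]], rotation=[[0,0,0],[0,0,0],[0,0,0],[0,0,0],[0,0,0],[0,0,0],[0,0,0],[0,0,0],[0,0,0],[0,0,0],[0,0,0]])

```text
time: 8.1
tool_pos: [0.4317, -0.1855, 0.1643]
tcp_rot: [-0.105, -3.137, -0.0]
wrist_force: [0.0, 1.1, -2.7]
width: 0.29
grip_force: 108.3
```

```bash
cat > est.py <<'E'
from h import *
import json,os
A=np.array([.590,-.037])
def meas(cam="scene",save=None):
    t=read_state()["time"];c=read_camera(cam)
    if save: cv2.imwrite(save,c["image"][:,:,::-1])
    L=[]
    for d in tip_of(cam,"clamp0"):
        p=atz(c,d["location"],.1)[:2]-A
        if d["p"]>.4 and .115<np.hypot(*p)<.175: L.append((np.degrees(np.arctan2(p[1],p[0]))-90)%120)
    if not L: return None
    z=np.exp(1j*np.radians(3*np.array(L))).sum();a=(np.degrees(np.angle(z))/3)%120
    r=(t,a,len(L),[round(x,1) for x in L]);open("log.txt","a").write(json.dumps(r[:3])+"\n");return r
E
python3 - <<'E'
from est import *
for i in range(5):print(meas())
print(read_state()["time"],read_state()["tool_pos"],read_state()["wrist_force"])
E
```

```text
(8.1, np.float64(61.37067037813899), 3, [np.float64(59.5), np.float64(62.7), np.float64(61.9)])
(8.2, np.float64(71.69840161915658), 3, [np.float64(72.4), np.float64(69.5), np.float64(73.1)])
(8.3, np.float64(84.57991505346729), 3, [np.float64(82.2), np.float64(87.1), np.float64(84.5)])
(8.4, np.float64(95.4839160225858), 3, [np.float64(96.3), np.float64(95.6), np.float64(94.5)])
(8.5, np.float64(104.99931708406899), 3, [np.float64(105.6), np.float64(107.0), np.float64(102.4)])
8.6 [ 0.43476914 -0.18361457  0.16503099] [ 0.25594931 -0.99321869 -3.2507728 ]
```

Call:
apply_moves(fingers=[0,0,0,0,0,0,0,0,0,0,0,0], travel=[[0,0,-0.86],[0.04,0.81,0],[0.04,0.81,0],[0.04,0.81,0],[0.04,0.81,0],[0.04,0.81,0],[0.04,0.81,0],[0.03,0.81,0],[-0.8,0.12,0],[-0.8,0.12,0],[-0.8,0.12,0],[-0.57,0.13,0]], rotation=[[0,0,0],[0,0,0],[0,0,0],[0,0,0],[0,0,0],[0,0,0],[0,0,0],[0,0,0],[0,0,0],[0,0,0],[0,0,0],[0,0,0]])

```text
time: 9.8
tool_pos: [0.5916, 0.1154, 0.2078]
tcp_rot: [0.1, 3.139, -0.0]
wrist_force: [0.2, 0.6, -2.7]
width: 0.292
grip_force: 109.7
```

```bash
cat > plan.py <<'E'
from est import *
from scipy.optimize import least_squares
TC=99.0  # set contact time when known
import sys
def load():
    D=[json.loads(l) for l in open("log.txt")];return np.array([d[0] for d in D]),np.array([d[1] for d in D])
def fit(tc=99.,fr=.1,tmin=0):
    t,a=load();t0=8.1
    def ang(v,t): # degrees
        u=t-t0;dc=np.maximum(t-tc,0)
        return v[0]+np.degrees(v[1]*u-.01*u**2-.5*(v[2]-.02)*dc**2)
    def res(v):
        r=(ang(v,t)-a+60)%120-60
        return np.r_[r/2.,(v[2]-fr)/.03]
    s=least_squares(res,[301.4,1.9,fr],loss="soft_l1")
    return s.x,ang,s.fun
def speed(v,t,tc): return v[1]-.02*(t-8.1)-(v[2]-.02)*max(t-tc,0)
def rim(ps,x=0.): # wheel-centre y above axis, x: wheel x rel axis
    p=np.radians(ps);e=.010
    return e*np.sin(p)+np.sqrt(.124**2-(x-e*np.cos(p))**2)
E
python3 - <<'E'
from plan import *
F=[]
for i in range(4):
    print(meas());F.append(read_state()["wrist_force"])
s=read_state();print(s["time"],s["tool_pos"],np.round(F,2))
v,ang,f=fit();print(v,f.round(2),speed(v,s["time"],99),ang(v,s["time"])%360)
E
```

```text
(9.8, np.float64(15.749707669230302), 1, [np.float64(15.7)])
(9.9, np.float64(27.2479065424002), 2, [np.float64(29.0), np.float64(25.5)])
(10.0, np.float64(42.400151387103584), 2, [np.float64(45.7), np.float64(39.1)])
(10.1, np.float64(49.625029640106625), 2, [np.float64(48.8), np.float64(50.5)])
10.2 [0.58808477 0.114427   0.2078579 ] [[-1.53  0.95 -3.14]
 [-0.46  0.09 -3.81]
 [ 0.55  0.39 -2.91]
 [-0.11  0.36 -2.07]]
[3.00568216e+02 2.02563785e+00 1.00000000e-01] [-0.4   0.24 -0.41 -0.07  0.95  0.23  0.19 -1.69  0.39  0.  ] 1.9836378514159019 181.76852123471565
```

```bash
cat >> plan.py <<'E'
def step(gaps,tc=99.,lead=.02,n=1,yc=None):
    """gaps in mm per row (negative = press-in); n camera measurements first"""
    s=read_state();print("t",s["time"],"y",s["tool_pos"][1].round(4),"F",s["wrist_force"].round(2))
    for i in range(n):print(meas())
    v,ang,f=fit(tc);s=read_state();t=s["time"]
    Y=float(open("cmd.txt").read()) if yc is None else yc
    print("y now",s["tool_pos"][1].round(4),"cmd",round(Y,5),"F",s["wrist_force"].round(2),"v",v.round(3),"w",round(speed(v,t,tc),2),"psi",round(ang(v,t)%360,1),"res",f[-n-1:-1].round(1),"gapnow",round(1e3*(Y-A[1]-rim(ang(v,t),-.002)),2))
    out=[]
    for k,g in enumerate(gaps):
        yd=A[1]+rim(ang(v,t+.1*(k+1)+lead),-.002)+g/1e3
        u=np.round((yd-Y)/.05/.998/.005)*.005;out.append(round(float(u),3));Y+=u*.05*.998
    open("cmd.txt","w").write(str(Y));print(json.dumps([[0,u,0] for u in out]),"endY",round(Y,5))
E
python3 - <<'E'
from plan import *
step([22,16,11,8,6,5,4,4],yc=.1144,n=1)
E
```

```text
t 10.2 y 0.1144 F [-0.11  0.36 -2.07]
(10.2, np.float64(60.90919724310848), 1, [np.float64(60.9)])
y now 0.1144 cmd 0.1144 F [-0.34 -0.47 -2.02] v [3.00616e+02 2.02300e+00 1.00000e-01] w 1.98 psi 192.8 res [0.3] gapnow 29.87
[[0, -0.2, 0], [0, -0.155, 0], [0, -0.125, 0], [0, -0.085, 0], [0, -0.055, 0], [0, -0.03, 0], [0, -0.02, 0], [0, 0.005, 0]] endY 0.08122
```

Call:
apply_moves(fingers=[0,0,0,0,0,0,0,0], travel=[[0,-0.2,0],[0,-0.155,0],[0,-0.125,0],[0,-0.085,0],[0,-0.055,0],[0,-0.03,0],[0,-0.02,0],[0,0.005,0]], rotation=[[0,0,0],[0,0,0],[0,0,0],[0,0,0],[0,0,0],[0,0,0],[0,0,0],[0,0,0]])

```text
time: 11.1
tool_pos: [0.5871, 0.0813, 0.2079]
tcp_rot: [-0.102, -3.14, -0.0]
wrist_force: [-0.3, 0.2, -3.7]
width: 0.292
grip_force: 109.7
```

```bash
python3 - <<'E'
from plan import *
step([3,2,1],n=2)
E
```

```text
t 11.1 y 0.0813 F [-0.27  0.19 -3.71]
(11.1, np.float64(37.08130420311057), 2, [np.float64(38.2), np.float64(35.9)])
(11.2, np.float64(48.185044665573514), 2, [np.float64(49.4), np.float64(46.9)])
y now 0.0815 cmd 0.08122 F [-1.56 -0.02 -2.33] v [3.01375e+02 2.00200e+00 1.00000e-01] w 1.94 psi 302.6 res [1.6 1.6] gapnow 2.86
[[0, 0.03, 0], [0, 0.01, 0], [0, 0.01, 0]] endY 0.08371
```

Call:
apply_moves(fingers=[0,0,0], travel=[[0,0.03,0],[0,0.01,0],[0,0.01,0]], rotation=[[0,0,0],[0,0,0],[0,0,0]])

```text
time: 11.6
tool_pos: [0.5872, 0.084, 0.208]
tcp_rot: [0.102, 3.14, 0.0]
wrist_force: [-0.1, -0.1, -1.8]
width: 0.288
grip_force: 109.7
```

```bash
python3 - <<'E'
from plan import *
step([0.5,0,-.5],n=0)
E
```

```text
t 11.6 y 0.084 F [-0.08 -0.08 -1.78]
y now 0.084 cmd 0.08371 F [-0.08 -0.08 -1.78] v [3.01375e+02 2.00200e+00 1.00000e-01] w 1.93 psi 335.8 res [] gapnow 1.31
[[0, 0.025, 0], [0, 0.03, 0], [0, 0.03, 0]] endY 0.08795
```

Call:
apply_moves(fingers=[0,0,0], travel=[[0,0.025,0],[0,0.03,0],[0,0.03,0]], rotation=[[0,0,0],[0,0,0],[0,0,0]])

```text
time: 11.9
tool_pos: [0.5874, 0.0887, 0.2079]
tcp_rot: [-0.102, -3.14, -0.002]
wrist_force: [0.1, 2.6, -2.7]
width: 0.291
grip_force: 109.5
```

```bash
python3 - <<'E'
from plan import *
step([-1,-1.5,-2],n=0)
E
```

```text
t 11.9 y 0.0887 F [ 0.05  2.56 -2.71]
y now 0.0887 cmd 0.08795 F [ 0.05  2.56 -2.71] v [3.01375e+02 2.00200e+00 1.00000e-01] w 1.93 psi 9.0 res [] gapnow -0.04
[[0, 0.025, 0], [0, 0.025, 0], [0, 0.025, 0]] endY 0.0917
```

```bash
python3 - <<'E'
from plan import *
step([-.3,-.6,-.6,-.6],n=0,tc=11.85,yc=.08795)
E
```

```text
t 11.9 y 0.0887 F [ 0.05  2.56 -2.71]
y now 0.0887 cmd 0.08795 F [ 0.05  2.56 -2.71] v [3.01375e+02 2.00200e+00 1.00000e-01] w 1.92 psi 9.0 res [] gapnow -0.04
[[0, 0.04, 0], [0, 0.03, 0], [0, 0.03, 0], [0, 0.03, 0]] endY 0.09444
```

Call:
apply_moves(fingers=[0,0,0,0], travel=[[0,0.04,0],[0,0.03,0],[0,0.03,0],[0,0.03,0]], rotation=[[0,0,0],[0,0,0],[0,0,0],[0,0,0]])

```text
time: 12.3
tool_pos: [0.5878, 0.0952, 0.2078]
tcp_rot: [-0.102, -3.14, -0.002]
wrist_force: [-0.4, 4.4, -3.8]
width: 0.293
grip_force: 109.4
```

```bash
python3 - <<'E'
from plan import *
step([-.6]*4,n=0,tc=11.85)
E
```

```text
t 12.3 y 0.0952 F [-0.4   4.45 -3.79]
y now 0.0952 cmd 0.09444 F [-0.4   4.45 -3.79] v [3.01375e+02 2.00200e+00 1.00000e-01] w 1.88 psi 52.6 res [] gapnow -0.24
[[0, 0.02, 0], [0, 0.01, 0], [0, 0.01, 0], [0, -0.0, 0]] endY 0.09643
```

Call:
apply_moves(fingers=[0,0,0,0], travel=[[0,0.02,0],[0,0.01,0],[0,0.01,0],[0,0,0]], rotation=[[0,0,0],[0,0,0],[0,0,0],[0,0,0]])

```text
time: 12.7
tool_pos: [0.588, 0.0974, 0.2078]
tcp_rot: [-0.102, -3.14, -0.002]
wrist_force: [-0.4, 5.1, -4.0]
width: 0.292
grip_force: 109.3
```

```bash
python3 - <<'E'
from plan import *
step([-.6]*4,n=1,tc=11.85)
E
```

```text
t 12.7 y 0.0974 F [-0.44  5.13 -4.04]
(12.7, np.float64(95.52655240796733), 3, [np.float64(100.5), np.float64(94.7), np.float64(91.4)])
y now 0.0972 cmd 0.09643 F [ 0.12  5.2  -3.07] v [3.01339e+02 2.00300e+00 1.00000e-01] w 1.83 psi 106.0 res [-0.] gapnow -0.18
[[0, -0.025, 0], [0, -0.02, 0], [0, -0.03, 0], [0, -0.03, 0]] endY 0.09119
```

Call:
apply_moves(fingers=[0,0,0,0], travel=[[0,-0.025,0],[0,-0.02,0],[0,-0.03,0],[0,-0.03,0]], rotation=[[0,0,0],[0,0,0],[0,0,0],[0,0,0]])

```text
time: 13.2
tool_pos: [0.5878, 0.0928, 0.2079]
tcp_rot: [0.103, 3.14, 0.005]
wrist_force: [-0.3, 7.2, -5.3]
width: 0.29
grip_force: 109.2
```

```bash
python3 - <<'E'
from plan import *
step([-.6]*4,n=0,tc=11.85)
E
```

```text
t 13.2 y 0.0928 F [-0.25  7.21 -5.32]
y now 0.0928 cmd 0.09119 F [-0.25  7.21 -5.32] v [3.01339e+02 2.00300e+00 1.00000e-01] w 1.79 psi 147.5 res [] gapnow -1.01
[[0, -0.03, 0], [0, -0.035, 0], [0, -0.035, 0], [0, -0.035, 0]] endY 0.08446
```

```bash
python3 - <<'E'
from plan import *
step([-.5,-.3,-.3,-.3],n=0,tc=11.85,lead=-.005,yc=.09119)
E
```

```text
t 13.2 y 0.0928 F [-0.25  7.21 -5.32]
y now 0.0928 cmd 0.09119 F [-0.25  7.21 -5.32] v [3.01339e+02 2.00300e+00 1.00000e-01] w 1.79 psi 147.5 res [] gapnow -1.01
[[0, -0.02, 0], [0, -0.03, 0], [0, -0.035, 0], [0, -0.035, 0]] endY 0.0852
```

Call:
apply_moves(fingers=[0,0,0,0], travel=[[0,-0.02,0],[0,-0.03,0],[0,-0.035,0],[0,-0.035,0]], rotation=[[0,0,0],[0,0,0],[0,0,0],[0,0,0]])

```text
time: 13.6
tool_pos: [0.5874, 0.086, 0.2079]
tcp_rot: [0.102, 3.14, 0.002]
wrist_force: [-0.3, 5.4, -4.2]
width: 0.292
grip_force: 109.3
```

```bash
python3 - <<'E'
from plan import *
step([-.3]*4,n=0,tc=11.85,lead=-.005)
E
```

```text
t 13.6 y 0.086 F [-0.35  5.44 -4.21]
y now 0.086 cmd 0.0852 F [-0.35  5.44 -4.21] v [3.01339e+02 2.00300e+00 1.00000e-01] w 1.75 psi 188.2 res [] gapnow -0.12
[[0, -0.035, 0], [0, -0.03, 0], [0, -0.03, 0], [0, -0.025, 0]] endY 0.07921
```

Call:
apply_moves(fingers=[0,0,0,0], travel=[[0,-0.03,0],[0,-0.03,0],[0,-0.03,0],[0,-0.025,0]], rotation=[[0,0,0],[0,0,0],[0,0,0],[0,0,0]])

```text
time: 14.0
tool_pos: [0.5869, 0.0798, 0.2079]
tcp_rot: [-0.102, -3.14, -0.001]
wrist_force: [-0.5, 5.3, -4.2]
width: 0.294
grip_force: 109.3
```

```bash
python3 - <<'E'
from plan import *
step([-.2]*4,n=0,tc=11.85,lead=-.005,yc=.07946)
E
```

```text
t 14.0 y 0.0798 F [-0.54  5.28 -4.17]
y now 0.0798 cmd 0.07946 F [-0.54  5.28 -4.17] v [3.01339e+02 2.00300e+00 1.00000e-01] w 1.71 psi 227.9 res [] gapnow -0.03
[[0, -0.02, 0], [0, -0.02, 0], [0, -0.01, 0], [0, -0.005, 0]] endY 0.07672
```

Call:
apply_moves(fingers=[0,0,0,0], travel=[[0,-0.02,0],[0,-0.02,0],[0,-0.01,0],[0,-0.005,0]], rotation=[[0,0,0],[0,0,0],[0,0,0],[0,0,0]])

```text
time: 14.4
tool_pos: [0.5866, 0.0774, 0.2079]
tcp_rot: [-0.103, -3.14, -0.002]
wrist_force: [-0.5, 6.6, -4.9]
width: 0.293
grip_force: 109.3
```

```bash
python3 - <<'E'
from plan import *
step([-.2]*4,n=1,tc=11.85,lead=-.005)
E
```

```text
t 14.4 y 0.0774 F [-0.47  6.61 -4.95]
(14.4, np.float64(34.233552507177066), 2, [np.float64(31.9), np.float64(36.6)])
y now 0.0775 cmd 0.07672 F [-1.31  6.74 -4.05] v [3.01258e+02 2.00400e+00 6.40000e-02] w 1.76 psi 283.7 res [-0.3] gapnow -0.49
[[0, 0.015, 0], [0, 0.015, 0], [0, 0.02, 0], [0, 0.025, 0]] endY 0.08046
```

```bash
python3 - <<'E'
from plan import *
step([-.05]*4,n=0,tc=11.85,lead=0.0,yc=.07672)
E
```

```text
t 14.5 y 0.0775 F [-1.31  6.74 -4.05]
y now 0.0775 cmd 0.07672 F [-1.31  6.74 -4.05] v [3.01258e+02 2.00400e+00 6.40000e-02] w 1.76 psi 283.7 res [] gapnow -0.49
[[0, 0.02, 0], [0, 0.015, 0], [0, 0.02, 0], [0, 0.025, 0]] endY 0.08071
```

Call:
apply_moves(fingers=[0,0,0,0], travel=[[0,0.02,0],[0,0.015,0],[0,0.02,0],[0,0.025,0]], rotation=[[0,0,0],[0,0,0],[0,0,0],[0,0,0]])

```text
time: 14.9
tool_pos: [0.5866, 0.0814, 0.2077]
tcp_rot: [-0.102, -3.139, -0.002]
wrist_force: [-1.3, 5.6, -4.6]
width: 0.292
grip_force: 109.3
```

```bash
python3 - <<'E'
from plan import *
step([-.1]*4,n=0,tc=11.85,lead=0)
E
```

```text
t 14.9 y 0.0814 F [-1.34  5.63 -4.59]
y now 0.0814 cmd 0.08071 F [-1.34  5.63 -4.59] v [3.01258e+02 2.00400e+00 6.40000e-02] w 1.73 psi 323.7 res [] gapnow 0.05
[[0, 0.025, 0], [0, 0.03, 0], [0, 0.035, 0], [0, 0.035, 0]] endY 0.08695
```

Call:
apply_moves(fingers=[0,0,0,0], travel=[[0,0.03,0],[0,0.03,0],[0,0.035,0],[0,0.035,0]], rotation=[[0,0,0],[0,0,0],[0,0,0],[0,0,0]])

```text
time: 15.3
tool_pos: [0.587, 0.0879, 0.2077]
tcp_rot: [-0.102, -3.139, -0.002]
wrist_force: [-1.4, 5.5, -4.2]
width: 0.294
grip_force: 109.3
```

```bash
python3 - <<'E'
from plan import *
step([0]*4,n=0,tc=11.85,lead=0,yc=.0872)
E
```

```text
t 15.3 y 0.0879 F [-1.39  5.54 -4.24]
y now 0.0879 cmd 0.0872 F [-1.39  5.54 -4.24] v [3.01258e+02 2.00400e+00 6.40000e-02] w 1.71 psi 3.1 res [] gapnow 0.24
[[0, 0.03, 0], [0, 0.035, 0], [0, 0.03, 0], [0, 0.03, 0]] endY 0.09344
```

Call:
apply_moves(fingers=[0,0,0,0], travel=[[0,0.035,0],[0,0.035,0],[0,0.03,0],[0,0.03,0]], rotation=[[0,0,0],[0,0,0],[0,0,0],[0,0,0]])

```text
time: 15.7
tool_pos: [0.5876, 0.0941, 0.2077]
tcp_rot: [-0.102, -3.139, -0.001]
wrist_force: [-0.0, 4.9, -4.1]
width: 0.29
grip_force: 109.3
```

```bash
python3 - <<'E'
from plan import *
step([.1]*5,n=0,tc=11.85,lead=0,yc=.09369)
E
```

```text
t 15.7 y 0.0941 F [-0.05  4.89 -4.13]
y now 0.0941 cmd 0.09369 F [-0.05  4.89 -4.13] v [3.01258e+02 2.00400e+00 6.40000e-02] w 1.68 psi 41.9 res [] gapnow 0.37
[[0, 0.02, 0], [0, 0.02, 0], [0, 0.015, 0], [0, 0.01, 0], [0, 0.005, 0]] endY 0.09718
```

```bash
python3 - <<'E'
from plan import *
step([-.2,-.25,-.3,-.3,-.35],n=0,tc=11.85,lead=.04,yc=.09369)
E
```

```text
t 15.7 y 0.0941 F [-0.05  4.89 -4.13]
y now 0.0941 cmd 0.09369 F [-0.05  4.89 -4.13] v [3.01258e+02 2.00400e+00 6.40000e-02] w 1.68 psi 41.9 res [] gapnow 0.37
[[0, 0.02, 0], [0, 0.02, 0], [0, 0.01, 0], [0, 0.01, 0], [0, -0.0, 0]] endY 0.09668
```

Call:
apply_moves(fingers=[0,0,0,0,0], travel=[[0,0.02,0],[0,0.02,0],[0,0.01,0],[0,0.01,0],[0,0,0]], rotation=[[0,0,0],[0,0,0],[0,0,0],[0,0,0],[0,0,0]])

```text
time: 16.2
tool_pos: [0.5878, 0.0974, 0.2078]
tcp_rot: [-0.102, -3.139, -0.002]
wrist_force: [-1.1, 7.2, -4.1]
width: 0.292
grip_force: 109.2
```

```bash
python3 - <<'E'
from plan import *
step([-.2]*4,n=1,tc=11.85,lead=0.02)
E
```

```text
t 16.2 y 0.0974 F [-1.14  7.15 -4.07]
(16.2, np.float64(88.77489666401407), 3, [np.float64(85.9), np.float64(92.0), np.float64(88.4)])
y now 0.0974 cmd 0.09668 F [-0.8   5.51 -4.51] v [3.01233e+02 2.00400e+00 6.60000e-02] w 1.63 psi 98.2 res [0.] gapnow -0.21
[[0, -0.01, 0], [0, -0.015, 0], [0, -0.015, 0], [0, -0.025, 0]] endY 0.09344
```

```bash
python3 - <<'E'
from plan import *
step([.05,.1,.1,.1],n=0,tc=11.85,lead=0.0,yc=.09668)
E
```

```text
t 16.3 y 0.0974 F [-0.8   5.51 -4.51]
y now 0.0974 cmd 0.09668 F [-0.8   5.51 -4.51] v [3.01233e+02 2.00400e+00 6.60000e-02] w 1.63 psi 98.2 res [] gapnow -0.22
[[0, -0.0, 0], [0, -0.015, 0], [0, -0.015, 0], [0, -0.025, 0]] endY 0.09394
```

Call:
apply_moves(fingers=[0,0,0,0], travel=[[0,-0.005,0],[0,-0.015,0],[0,-0.015,0],[0,-0.025,0]], rotation=[[0,0,0],[0,0,0],[0,0,0],[0,0,0]])

```text
time: 16.7
tool_pos: [0.5878, 0.0949, 0.2079]
tcp_rot: [-0.103, -3.14, -0.004]
wrist_force: [-0.2, 8.2, -5.2]
width: 0.289
grip_force: 109.2
```

```bash
python3 - <<'E'
from plan import *
step([0]*4,n=0,tc=11.85,lead=0,yc=.09369)
E
```

```text
t 16.7 y 0.0949 F [-0.17  8.22 -5.18]
y now 0.0949 cmd 0.09369 F [-0.17  8.22 -5.18] v [3.01233e+02 2.00400e+00 6.60000e-02] w 1.61 psi 135.4 res [] gapnow -0.23
[[0, -0.02, 0], [0, -0.03, 0], [0, -0.03, 0], [0, -0.03, 0]] endY 0.0882
```

```bash
cat > data.txt <<'E'
11.9 .08795 2.56
12.3 .09444 4.45
12.7 .09643 5.13
12.8 .09643 5.2
13.2 .09119 7.21
13.6 .0852 5.44
14.0 .07946 5.28
14.4 .07672 6.61
14.5 .07672 6.74
14.9 .08071 5.63
15.3 .0872 5.54
15.7 .09369 4.89
16.2 .09668 7.15
16.3 .09668 5.51
16.7 .09369 8.22
E
cat > p2.py <<'E'
from est import *
from scipy.optimize import least_squares
tc=11.85
def rim(ps): return .010*np.sin(ps)+np.sqrt(.124**2-(.002+.010*np.cos(ps))**2)
def ang(v,t):
    u=t-8.1;d=np.maximum(t-tc,0)
    # friction + eccentric press torque (5N*e*cos/I) integrated approx
    base=v[0]+v[1]*u-.01*u**2-.5*(v[2]-.02)*d**2
    w=v[1]-.02*u-(v[2]-.02)*d
    return base+(.2/w**2)*np.cos(base)*(t>tc)
def go(F,n=0,rows=4,Y=None,target=4.8,rec=True):
    s=read_state()
    if Y is None: Y=float(open("cmd.txt").read())
    L=[]
    if rec: L.append((s["time"],Y,s["wrist_force"][1]))
    for i in range(n):
        print(meas());s2=read_state();L.append((s2["time"],Y,s2["wrist_force"][1]))
    open("data.txt","a").writelines("%.3f %.6f %.3f\n"%l for l in L)
    D=np.loadtxt("data.txt");C=np.array([json.loads(l) for l in open("log.txt")])
    def pf(v,t,y): return .2+v[4]*(A[1]+rim(ang(v,t)+v[5])+v[3]/1e3-y)*1e3
    def res(v):
        r=(np.degrees(ang(v,C[:,0]))-C[:,1]+60)%120-60
        wgt=np.exp((D[:,0]-D[-1,0])/4)
        return np.r_[r/2.,(pf(v,D[:,0],D[:,1])-D[:,2])/.7*wgt,(v[2]-.08)/.03,(v[4]-4)/1.,v[3]/3,v[5]/.1]
    v=least_squares(res,[np.radians(301.2),2.0,.07,.6,4,0.],loss="soft_l1").x
    t=read_state()["time"];w=(ang(v,t+.05)-ang(v,t-.05))/.1
    print("t",t,"F",[round(l[2],2) for l in L],"v",v.round(3),"w",w.round(2),"psi",np.degrees(ang(v,t)%(2*np.pi)).round(1),"fitF",(pf(v,D[-8:,0],D[-8:,1])-D[-8:,2]).round(1))
    out=[];pred=[]
    for k in range(rows):
        te=t+.1*(k+1);g=(target)/v[4]/1e3
        if k==0: # ease in
            g=(target*.6+.4*max(min(D[-1,2],8),2.5))/v[4]/1e3
        yd=A[1]+rim(ang(v,te)+v[5])+v[3]/1e3-g
        u=np.round((yd-Y)/.05/.998/.005)*.005;out.append(round(float(u),3));Y+=u*.05*.998
        pred.append(round(pf(v,te,Y),1))
    open("cmd.txt","w").write(str(Y));print(json.dumps([[0,u,0] for u in out]),"endY",round(Y,5),pred)
E
python3 - <<'E'
from p2 import *
go(None,Y=.09369,rec=False)
E
```

```text
t 16.7 F [] v [ 5.255  2.006  0.068  1.509  3.267 -0.021] w 1.51 psi 131.6 fitF [-0.6 -0.1  0.1  0.1 -0.5 -1.1  0.5 -0.3]
[[0, -0.01, 0], [0, -0.02, 0], [0, -0.025, 0], [0, -0.03, 0]] endY 0.08945 [np.float64(5.9), np.float64(5.1), np.float64(4.6), np.float64(4.6)]
```

Call:
apply_moves(fingers=[0,0,0,0], travel=[[0,-0.01,0],[0,-0.02,0],[0,-0.025,0],[0,-0.03,0]], rotation=[[0,0,0],[0,0,0],[0,0,0],[0,0,0]])

```text
time: 17.1
tool_pos: [0.5877, 0.09, 0.2079]
tcp_rot: [0.102, 3.14, 0.002]
wrist_force: [0.0, 5.1, -4.2]
width: 0.29
grip_force: 109.3
```

```bash
python3 - <<'E'
from p2 import *
go(None)
E
```

```text
t 17.1 F [np.float64(5.13)] v [ 5.255  2.007  0.069  1.584  3.149 -0.022] w 1.54 psi 166.0 fitF [-0.1  0.1  0.1 -0.5 -1.1  0.5 -0.2 -0.1]
[[0, -0.03, 0], [0, -0.03, 0], [0, -0.035, 0], [0, -0.03, 0]] endY 0.08321 [np.float64(4.9), np.float64(4.7), np.float64(5.3), np.float64(5.3)]
```

Call:
apply_moves(fingers=[0,0,0,0], travel=[[0,-0.03,0],[0,-0.03,0],[0,-0.035,0],[0,-0.03,0]], rotation=[[0,0,0],[0,0,0],[0,0,0],[0,0,0]])

```text
time: 17.5
tool_pos: [0.5872, 0.0839, 0.2079]
tcp_rot: [0.102, 3.14, 0.002]
wrist_force: [0.3, 6.3, -5.0]
width: 0.292
grip_force: 109.3
```

```bash
python3 - <<'E'
from p2 import *
go(None)
E
```

```text
t 17.5 F [np.float64(6.33)] v [ 5.253  2.008  0.071  1.573  3.161 -0.02 ] w 1.58 psi 200.7 fitF [ 0.1  0.  -0.5 -1.1  0.5 -0.   0.3 -0.5]
[[0, -0.025, 0], [0, -0.025, 0], [0, -0.02, 0], [0, -0.02, 0]] endY 0.07872 [np.float64(5.4), np.float64(5.2), np.float64(4.8), np.float64(4.9)]
```

Call:
apply_moves(fingers=[0,0,0,0], travel=[[0,-0.025,0],[0,-0.025,0],[0,-0.02,0],[0,-0.02,0]], rotation=[[0,0,0],[0,0,0],[0,0,0],[0,0,0]])

```text
time: 17.9
tool_pos: [0.5869, 0.0792, 0.208]
tcp_rot: [0.102, 3.14, 0.001]
wrist_force: [-1.0, 5.8, -5.1]
width: 0.292
grip_force: 109.3
```

```bash
python3 - <<'E'
from p2 import *
go(None,target=4.7)
E
```

```text
t 17.9 F [np.float64(5.77)] v [ 5.253  2.009  0.072  1.695  2.997 -0.019] w 1.61 psi 236.8 fitF [ 0.1 -0.4 -1.   0.6  0.   0.6 -0.2 -0.6]
[[0, -0.015, 0], [0, -0.01, 0], [0, -0.005, 0], [0, -0.0, 0]] endY 0.07722 [np.float64(5.1), np.float64(5.0), np.float64(4.8), np.float64(4.6)]
```

Call:
apply_moves(fingers=[0,0,0,0], travel=[[0,-0.015,0],[0,-0.01,0],[0,-0.005,0],[0,0,0]], rotation=[[0,0,0],[0,0,0],[0,0,0],[0,0,0]])

```text
time: 18.3
tool_pos: [0.5866, 0.0775, 0.2079]
tcp_rot: [-0.102, -3.14, -0.001]
wrist_force: [-0.2, 4.0, -3.1]
width: 0.291
grip_force: 109.3
```

```bash
python3 - <<'E'
from p2 import *
go(None,n=1)
E
```

```text
(18.3, np.float64(29.948610403519684), 2, [np.float64(30.2), np.float64(29.7)])
t 18.4 F [np.float64(4.05), np.float64(5.97)] v [5.253e+00 2.008e+00 7.400e-02 1.601e+00 3.131e+00 4.000e-03] w 1.59 psi 280.5 fitF [-1.1  0.5  0.1  0.6  0.  -0.4  0.4 -1.1]
[[0, 0.005, 0], [0, 0.015, 0], [0, 0.015, 0], [0, 0.015, 0]] endY 0.07972 [np.float64(5.2), np.float64(4.7), np.float64(4.7), np.float64(5.4)]
```

Call:
apply_moves(fingers=[0,0,0,0], travel=[[0,0.005,0],[0,0.015,0],[0,0.015,0],[0,0.02,0]], rotation=[[0,0,0],[0,0,0],[0,0,0],[0,0,0]])

```text
time: 18.8
tool_pos: [0.5867, 0.0803, 0.2078]
tcp_rot: [-0.102, -3.139, -0.001]
wrist_force: [-0.7, 5.6, -3.6]
width: 0.29
grip_force: 109.3
```

```bash
python3 - <<'E'
from p2 import *
go(None,Y=.07997)
E
```

```text
t 18.8 F [np.float64(5.56)] v [5.255 2.007 0.072 1.62  3.205 0.007] w 1.54 psi 317.4 fitF [ 0.7  0.1  0.5 -0.2 -0.5  0.6 -0.8 -0.3]
[[0, 0.02, 0], [0, 0.03, 0], [0, 0.025, 0], [0, 0.03, 0]] endY 0.08521 [np.float64(5.7), np.float64(4.9), np.float64(5.2), np.float64(4.9)]
```

Call:
apply_moves(fingers=[0,0,0,0], travel=[[0,0.025,0],[0,0.025,0],[0,0.025,0],[0,0.03,0]], rotation=[[0,0,0],[0,0,0],[0,0,0],[0,0,0]])

```text
time: 19.2
tool_pos: [0.587, 0.0855, 0.2078]
tcp_rot: [-0.102, -3.139, -0.001]
wrist_force: [0.5, 5.6, -4.3]
width: 0.288
grip_force: 109.3
```

```bash
python3 - <<'E'
from p2 import *
go(None,rows=5)
E
```

```text
t 19.2 F [np.float64(5.62)] v [5.256 2.006 0.071 1.586 3.305 0.008] w 1.45 psi 352.4 fitF [ 0.2  0.4 -0.3 -0.6  0.6 -0.7  0.  -0.3]
[[0, 0.03, 0], [0, 0.03, 0], [0, 0.025, 0], [0, 0.03, 0], [0, 0.02, 0]] endY 0.09195 [np.float64(5.1), np.float64(4.8), np.float64(5.2), np.float64(4.6), np.float64(5.4)]
```

Call:
apply_moves(fingers=[0,0,0,0,0], travel=[[0,0.03,0],[0,0.03,0],[0,0.025,0],[0,0.03,0],[0,0.02,0]], rotation=[[0,0,0],[0,0,0],[0,0,0],[0,0,0],[0,0,0]])

```text
time: 19.7
tool_pos: [0.5877, 0.0923, 0.2079]
tcp_rot: [-0.102, -3.14, -0.001]
wrist_force: [-0.8, 4.9, -3.5]
width: 0.289
grip_force: 109.3
```

```bash
python3 - <<'E'
from p2 import *
go(None,rows=5)
E
```

```text
t 19.7 F [np.float64(4.92)] v [5.255 2.007 0.072 1.544 3.386 0.01 ] w 1.31 psi 31.4 fitF [ 0.4 -0.2 -0.6  0.6 -0.8 -0.1 -0.5  0.2]
[[0, 0.025, 0], [0, 0.02, 0], [0, 0.015, 0], [0, 0.015, 0], [0, 0.01, 0]] endY 0.09619 [np.float64(4.7), np.float64(4.7), np.float64(5.1), np.float64(5.0), np.float64(5.2)]
```

Call:
apply_moves(fingers=[0,0,0,0,0], travel=[[0,0.025,0],[0,0.02,0],[0,0.015,0],[0,0.015,0],[0,0.01,0]], rotation=[[0,0,0],[0,0,0],[0,0,0],[0,0,0],[0,0,0]])

```text
time: 20.2
tool_pos: [0.5881, 0.0966, 0.208]
tcp_rot: [0.102, 3.14, 0.001]
wrist_force: [0.6, 5.8, -4.4]
width: 0.29
grip_force: 109.3
```

```bash
python3 - <<'E'
from p2 import *
go(None,rows=3)
E
```

```text
t 20.2 F [np.float64(5.82)] v [5.256 2.006 0.072 1.545 3.441 0.012] w 1.2 psi 67.3 fitF [-0.2 -0.5  0.7 -0.7 -0.  -0.4  0.3 -0.5]
[[0, 0.01, 0], [0, 0.005, 0], [0, 0.005, 0]] endY 0.09719 [np.float64(5.1), np.float64(5.2), np.float64(4.8)]
```

Call:
apply_moves(fingers=[0,0,0], travel=[[0,0.01,0],[0,0.005,0],[0,0.005,0]], rotation=[[0,0,0],[0,0,0],[0,0,0]])

```text
time: 20.5
tool_pos: [0.5883, 0.0975, 0.2081]
tcp_rot: [0.102, 3.14, 0.001]
wrist_force: [0.0, 4.3, -3.6]
width: 0.29
grip_force: 109.3
```

```bash
python3 - <<'E'
from p2 import *
go(None,n=1,rows=4)
E
```

```text
(20.5, np.float64(96.441792870393), 4, [np.float64(95.3), np.float64(87.0), np.float64(87.5), np.float64(3.5)])
t 20.6 F [np.float64(4.33), np.float64(4.95)] v [ 5.257  2.006  0.069  1.541  3.325 -0.033] w 1.17 psi 98.6 fitF [ 0.5 -0.8  0.1 -0.1  0.7 -0.3  0.3 -0.5]
[[0, -0.01, 0], [0, -0.005, 0], [0, -0.01, 0], [0, -0.01, 0]] endY 0.09544 [np.float64(5.5), np.float64(5.1), np.float64(5.2), np.float64(4.8)]
```

```bash
sed -i '$ d' log.txt; echo '[20.5, 89.9, 3]' >> log.txt; python3 - <<'E'
from p2 import *
go(None,Y=.09719,rec=False,rows=4)
E
```

```text
t 20.6 F [] v [ 5.256e+00  2.006e+00  7.100e-02  1.479e+00  3.536e+00 -4.000e-03] w 1.16 psi 95.7 fitF [ 0.6 -0.8  0.  -0.3  0.4 -0.4  0.4 -0.3]
[[0, -0.005, 0], [0, -0.005, 0], [0, -0.01, 0], [0, -0.01, 0]] endY 0.09569 [np.float64(4.9), np.float64(4.6), np.float64(4.8), np.float64(4.6)]
```

Call:
apply_moves(fingers=[0,0,0,0], travel=[[0,-0.005,0],[0,-0.005,0],[0,-0.01,0],[0,-0.01,0]], rotation=[[0,0,0],[0,0,0],[0,0,0],[0,0,0]])

```text
time: 21.0
tool_pos: [0.5883, 0.0961, 0.2081]
tcp_rot: [0.102, 3.139, 0.001]
wrist_force: [-0.2, 5.2, -4.5]
width: 0.29
grip_force: 109.3
```

```bash
python3 - <<'E'
from p2 import *
go(None,rows=4)
E
```

```text
t 21.0 F [np.float64(5.19)] v [ 5.255  2.007  0.072  1.509  3.538 -0.006] w 1.14 psi 121.4 fitF [-0.7  0.  -0.4  0.3 -0.5  0.5 -0.2 -0.3]
[[0, -0.015, 0], [0, -0.015, 0], [0, -0.015, 0], [0, -0.02, 0]] endY 0.09245 [np.float64(5.2), np.float64(5.1), np.float64(4.6), np.float64(4.7)]
```

Call:
apply_moves(fingers=[0,0,0,0], travel=[[0,-0.015,0],[0,-0.015,0],[0,-0.015,0],[0,-0.02,0]], rotation=[[0,0,0],[0,0,0],[0,0,0],[0,0,0]])

```text
time: 21.4
tool_pos: [0.5882, 0.0928, 0.2082]
tcp_rot: [0.102, 3.139, 0.001]
wrist_force: [0.4, 6.1, -4.4]
width: 0.294
grip_force: 109.3
```

```bash
python3 - <<'E'
from p2 import *
go(None,rows=6)
E
```

```text
t 21.4 F [np.float64(6.11)] v [ 5.253e+00  2.009e+00  7.300e-02  1.500e+00  3.628e+00 -3.000e-03] w 1.15 psi 146.1 fitF [-0.1 -0.6  0.1 -0.6  0.5 -0.1  0.2 -0.5]
[[0, -0.02, 0], [0, -0.02, 0], [0, -0.02, 0], [0, -0.025, 0], [0, -0.025, 0], [0, -0.025, 0]] endY 0.08571 [np.float64(5.5), np.float64(5.1), np.float64(4.6), np.float64(4.8), np.float64(5.0), np.float64(5.2)]
```

Call:
apply_moves(fingers=[0,0,0,0,0,0], travel=[[0,-0.02,0],[0,-0.02,0],[0,-0.02,0],[0,-0.025,0],[0,-0.025,0],[0,-0.025,0]], rotation=[[0,0,0],[0,0,0],[0,0,0],[0,0,0],[0,0,0],[0,0,0]])

```text
time: 22.0
tool_pos: [0.5876, 0.0858, 0.2083]
tcp_rot: [0.102, 3.139, 0.0]
wrist_force: [0.5, 5.8, -2.5]
width: 0.292
grip_force: 109.3
```

```bash
python3 - <<'E'
from p2 import *
go(None,rows=6)
E
```

```text
t 22.0 F [np.float64(5.76)] v [5.252e+00 2.010e+00 7.300e-02 1.473e+00 3.707e+00 1.000e-03] w 1.22 psi 186.0 fitF [-0.7 -0.  -0.6  0.5 -0.1  0.4 -0.3 -0.2]
[[0, -0.025, 0], [0, -0.02, 0], [0, -0.02, 0], [0, -0.02, 0], [0, -0.02, 0], [0, -0.02, 0]] endY 0.07948 [np.float64(5.8), np.float64(5.2), np.float64(4.8), np.float64(4.6), np.float64(4.7), np.float64(5.3)]
```

Call:
apply_moves(fingers=[0,0,0,0,0,0], travel=[[0,-0.02,0],[0,-0.02,0],[0,-0.02,0],[0,-0.02,0],[0,-0.02,0],[0,-0.02,0]], rotation=[[0,0,0],[0,0,0],[0,0,0],[0,0,0],[0,0,0],[0,0,0]])

```text
time: 22.6
tool_pos: [0.587, 0.0797, 0.2081]
tcp_rot: [0.102, 3.14, -0.0]
wrist_force: [0.0, 4.3, -2.3]
width: 0.288
grip_force: 109.5
```

```bash
python3 - <<'E'
from p2 import *
go(None,Y=.07973,rows=5)
E
```

```text
t 22.6 F [np.float64(4.3)] v [ 5.252  2.01   0.073  1.458  3.757 -0.   ] w 1.28 psi 229.1 fitF [-0.  -0.6  0.5 -0.1  0.4 -0.3 -0.2 -0. ]
[[0, -0.02, 0], [0, -0.01, 0], [0, -0.01, 0], [0, -0.005, 0], [0, -0.005, 0]] endY 0.07724 [np.float64(5.2), np.float64(4.8), np.float64(4.9), np.float64(4.6), np.float64(4.9)]
```

Call:
apply_moves(fingers=[0,0,0,0,0], travel=[[0,-0.02,0],[0,-0.01,0],[0,-0.01,0],[0,-0.005,0],[0,-0.005,0]], rotation=[[0,0,0],[0,0,0],[0,0,0],[0,0,0],[0,0,0]])

```text
time: 23.1
tool_pos: [0.5867, 0.0775, 0.208]
tcp_rot: [-0.102, -3.14, -0.001]
wrist_force: [0.4, 5.2, -2.5]
width: 0.289
grip_force: 109.5
```

```bash
python3 - <<'E'
from p2 import *
go(None,n=1,rows=5)
E
```

```text
(23.1, np.float64(25.039210014358087), 2, [np.float64(26.1), np.float64(24.0)])
t 23.2 F [np.float64(5.19), np.float64(5.6)] v [5.253 2.009 0.073 1.528 3.716 0.01 ] w 1.29 psi 273.0 fitF [ 0.7  0.1  0.5 -0.2 -0.1  0.1 -0.1 -0.6]
[[0, 0.0, 0], [0, 0.01, 0], [0, 0.005, 0], [0, 0.01, 0], [0, 0.015, 0]] endY 0.07923 [np.float64(5.5), np.float64(4.6), np.float64(5.3), np.float64(5.4), np.float64(5.2)]
```

Call:
apply_moves(fingers=[0,0,0,0,0], travel=[[0,0.005,0],[0,0.005,0],[0,0.01,0],[0,0.01,0],[0,0.015,0]], rotation=[[0,0,0],[0,0,0],[0,0,0],[0,0,0],[0,0,0]])

```text
time: 23.7
tool_pos: [0.5866, 0.0797, 0.2077]
tcp_rot: [-0.102, -3.139, -0.0]
wrist_force: [-0.1, 5.0, -2.5]
width: 0.289
grip_force: 109.5
```

```bash
python3 - <<'E'
from p2 import *
go(None,Y=.07948,rows=6)
E
```

```text
t 23.7 F [np.float64(5.04)] v [5.255 2.007 0.073 1.601 3.642 0.013] w 1.24 psi 309.9 fitF [ 0.3  0.5 -0.2 -0.3  0.1  0.  -0.4 -0.3]
[[0, 0.015, 0], [0, 0.015, 0], [0, 0.02, 0], [0, 0.02, 0], [0, 0.025, 0], [0, 0.02, 0]] endY 0.08522 [np.float64(4.9), np.float64(5.4), np.float64(5.3), np.float64(5.3), np.float64(4.7), np.float64(5.0)]
```

Call:
apply_moves(fingers=[0,0,0,0,0,0], travel=[[0,0.015,0],[0,0.015,0],[0,0.02,0],[0,0.02,0],[0,0.025,0],[0,0.02,0]], rotation=[[0,0,0],[0,0,0],[0,0,0],[0,0,0],[0,0,0],[0,0,0]])

```text
time: 24.3
tool_pos: [0.5869, 0.0854, 0.2075]
tcp_rot: [-0.102, -3.139, 0.0]
wrist_force: [-1.2, 5.3, -3.7]
width: 0.293
grip_force: 109.5
```

```bash
python3 - <<'E'
from p2 import *
go(None,rows=5)
E
```

```text
t 24.3 F [np.float64(5.3)] v [5.256 2.007 0.073 1.579 3.73  0.015] w 1.12 psi 350.8 fitF [ 0.6 -0.3 -0.4 -0.   0.  -0.4 -0.2 -0.1]
[[0, 0.02, 0], [0, 0.025, 0], [0, 0.02, 0], [0, 0.02, 0], [0, 0.02, 0]] endY 0.09046 [np.float64(5.5), np.float64(4.9), np.float64(5.1), np.float64(5.2), np.float64(5.2)]
```

Call:
apply_moves(fingers=[0,0,0,0,0], travel=[[0,0.02,0],[0,0.025,0],[0,0.02,0],[0,0.02,0],[0,0.02,0]], rotation=[[0,0,0],[0,0,0],[0,0,0],[0,0,0],[0,0,0]])

```text
time: 24.8
tool_pos: [0.5876, 0.0906, 0.2078]
tcp_rot: [-0.102, -3.14, 0.0]
wrist_force: [-1.1, 4.7, -4.2]
width: 0.294
grip_force: 109.5
```

```bash
python3 - <<'E'
from p2 import *
go(None,rows=6)
E
```

```text
t 24.8 F [np.float64(4.74)] v [5.255 2.008 0.073 1.553 3.783 0.014] w 0.99 psi 20.8 fitF [-0.2 -0.3  0.   0.  -0.4 -0.3 -0.3  0.2]
[[0, 0.02, 0], [0, 0.015, 0], [0, 0.015, 0], [0, 0.015, 0], [0, 0.015, 0], [0, 0.01, 0]] endY 0.09495 [np.float64(4.7), np.float64(5.1), np.float64(5.3), np.float64(5.2), np.float64(4.8), np.float64(5.1)]
```

Call:
apply_moves(fingers=[0,0,0,0,0,0], travel=[[0,0.02,0],[0,0.015,0],[0,0.015,0],[0,0.015,0],[0,0.015,0],[0,0.01,0]], rotation=[[0,0,0],[0,0,0],[0,0,0],[0,0,0],[0,0,0],[0,0,0]])

```text
time: 25.4
tool_pos: [0.588, 0.0951, 0.2081]
tcp_rot: [0.102, 3.14, 0.0]
wrist_force: [-1.2, 4.2, -4.3]
width: 0.29
grip_force: 109.5
```

```bash
python3 - <<'E'
from p2 import *
go(None,rows=7)
E
```

```text
t 25.4 F [np.float64(4.24)] v [5.254 2.009 0.073 1.517 3.82  0.012] w 0.83 psi 51.8 fitF [-0.3 -0.  -0.1 -0.5 -0.5 -0.6 -0.1  0.7]
[[0, 0.01, 0], [0, 0.01, 0], [0, 0.005, 0], [0, 0.005, 0], [0, 0.005, 0], [0, 0.005, 0], [0, 0.005, 0]] endY 0.09719 [np.float64(5.0), np.float64(4.8), np.float64(5.2), np.float64(5.5), np.float64(5.4), np.float64(5.2), np.float64(4.8)]
```

Call:
apply_moves(fingers=[0,0,0,0,0,0], travel=[[0,0.01,0],[0,0.005,0],[0,0.005,0],[0,0.005,0],[0,0.005,0],[0,0.005,0]], rotation=[[0,0,0],[0,0,0],[0,0,0],[0,0,0],[0,0,0],[0,0,0]])

```text
time: 26.0
tool_pos: [0.5881, 0.0972, 0.208]
tcp_rot: [0.102, 3.14, 0.001]
wrist_force: [-0.3, 4.9, -3.7]
width: 0.293
grip_force: 109.5
```

Call:
apply_moves(fingers=[0,0,0,0,0,0,0,0,0,0,0,0], travel=[[0,0.2,0],[0,0.3,0],[0,0.4,0],[0,0.4,-0.1],[0,0.3,-0.1],[0,0.1,0],[0,0,0],[0,0,0],[0,0,0],[0,0,0],[0,0,0],[0,0,0]], rotation=[[0,0,0],[0,0,0],[0,0,0],[0,0,0],[0,0,0],[0,0,0],[0,0,0],[0,0,0],[0,0,0],[0,0,0],[0,0,0],[0,0,0]])

```text
time: 27.2
tool_pos: [0.5936, 0.1812, 0.218]
tcp_rot: [-0.103, -3.14, 0.0]
wrist_force: [0.5, 0.2, -3.1]
width: 0.289
grip_force: 109.4
```

```bash
python3 - <<'E'
from h import *
s=read_state();print(s["time"],s["tool_pos"],s["wrist_force"],s["width"],s["joint_vel"].round(3))
c=read_camera("scene");cv2.imwrite("pics/end.png",c["image"][:,:,::-1])
E
```

```text
27.2 [0.59359829 0.18116669 0.2179502 ] [ 0.51443067  0.23861967 -3.1358649 ] 0.2885764388543229 [ 0.005  0.    -0.001  0.001 -0.     0.001]
```

View pics/end.png

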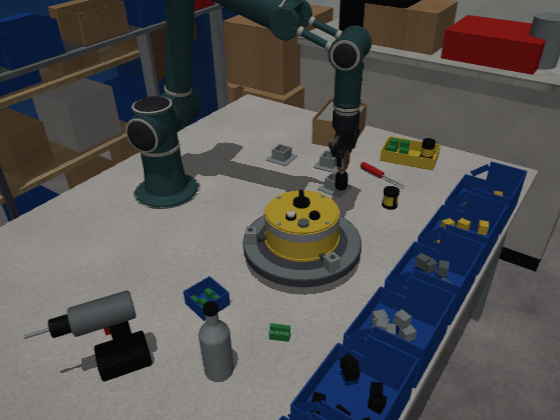

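The picture shows the roller held upright in the gripper at about (342,175), clear of the housing at (300,225), and the bystanders look undisturbed. The wheel is about 0.218 m from the spin axis and 0.148 m up.

```bash
python3 -c "
from workcell import *
print(finish_job())"
```

```text
the job is handed in; nothing more can be done
None
```

I handed the job in, but no verdict came back: the table was spun to about 2 rad/s and the band rolled for about 14 s, mostly at 4–7 N as sampled at the wrist, with one 8.2 N reading. The roller is now held still in the gripper, about 0.22 m from the spin axis and clear of the housing.

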